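# Refit the dimmer knob on the desk lamp and hold it home

### The arm

A 6-joint arm with a two-finger parallel gripper is mounted at the origin on the work surface. World frame = base frame: x ahead of the robot, y to its left, z up, the work surface at z = 0. Lengths are in mm, angles in rad, forces in N, time in s.
With the tool pointing down it reaches from about 325 to 900 mm from the base axis. Payload 3.5 kg.
Tool frame: the origin (TCP) lies midway between the tips of the shut fingers; the grasp point (between the pads) lies robot.grip_depth behind it (robot.grip_depth is the distance from the TCP to the grasp point, in mm); z points along the fingers, y is the line along which they close (so a half turn about z gives the same grasp; the last joint's range is limited). The gripper opens to 85 mm and grips with 20 to 120 N. Pads are 22 mm wide; open, the fingers measure 114 mm over their backs; the gripper's body (76 mm by 85 mm) begins 54 mm behind the grasp point. The pads swing forward as they close: fully open they stand 13 mm farther back than shut.
Start: joints at [1.046, 0.276, -0.026, 1.268, 0, 1.467], TCP at [255.883, 570.216, 231.313] pointing down, gripper open.
Joint ranges: [-3.12, 3.12], [-0.85, 1.88], [-1.08, 1.24], [-1.95, 2.15], [-1.57, 1.53], [-3.14, 3.14]. Speed limits (rad/s): [2.57, 2.57, 3.14, 3.14, 3.14, 3.14].

### API

Orientations are given as a unit quaternion [w, x, y, z].
In Python, from workcell import robot, move_gripper, get_image, workorder gives the robot as it stands. Calls block until the motion is done:
- robot.goto(position, orientation): joint-space move of the TCP to a pose.
- robot.line_to(position, orientation=None, rate=150, guard=None): straight line of the TCP; orientation=None keeps the orientation; rate is the mean speed in mm/s. With guard (N) it stops when the force on the tool has changed by that much, and returns True; else False.
- robot.move_joints(angles): joint-space move.
- move_gripper(opening, strength=None): opening from 0.0 (shut) to 1.0 (fully open); strength is the grip in N (None keeps the last); returns when the fingers have stopped.
- robot.dwell(seconds).
- robot.inverse_kinematics(position, orientation): joint angles nearest the present ones, or None.
- get_image(name): name is "scene" or "top"; returns a dict with "image" (420x560x3 uint8, red, green, blue), "fov_y" (degrees; the focal length in pixels is half the picture's height over the tangent of half this angle, whatever the lens; pixels are square), "cx", "cy" (the principal point, pixels), "D" ([k1, k2, p1, p2, k3] as OpenCV has them; the pictures are not rectified), "R" (3x3) and "t" (3): a world point X has camera coordinates R X + t. Camera axes: x right, y down, z forward; pixel columns grow to the right and rows downward; lengths in mm; the calibration is good to about 2 mm. A picture is of the moment at which its call begins. There is no depth.
A pose or a line that the arm cannot do raises robot.MotionError and nothing moves.
- workorder.sign_off(): hands the job in; it is judged then, once.
Readings, each from a call of its own:
- robot.current_time_s(): time.
- robot.current_qpos(): joint angles.
- robot.current_qvel(): joint speeds.
- robot.current_effort(): joint torques, N m.
- robot.current_eef_pos(): TCP position.
- robot.current_orientation(): TCP orientation.
- robot.current_wrist_force(): force on the tool from outside, world axes, zero at the start.
- robot.current_moment(): the same for the moment, N m.
- robot.current_opening(): opening from 0.0 (shut) to 1.0 (fully open).
- robot.current_gripper_force(): force on a finger pad.
Only numpy, scipy, OpenCV 4.12 (cv2) and the standard library are available. Lean on these libraries where they do the work, as an engineer would, in place of code of your own. Each camera call takes 0.05 s, during which the arm holds its last target. There are 200 camera calls.

### The job

First throw the lamp's isolating lever into its red-marked notch so that it clicks in and stays there. Then pick the loose dimmer knob up off the blue coaster, turn it so that the flat in its bore matches the flat of the brass D-shaft on the lamp, push it on and press it down against the orange spring collar until its underside is flush on the lamp base. Finish while still holding the knob and pressing it fully home (I will then tighten its screw, so do not let go), and leave the pill organizer, the pill bottle and the pen cup where they stand.

Things in the scene. Friction and masses are not known exactly. Their poses are not given: they have to be found in the camera images.
- knob: loose knob, upright: black fluted body, diameter 38 mm, 24 mm high; grey grip bar across its top, 38 mm long (knob's x), 12 mm wide (y), from 24 to 42 mm up. Origin: centre of underside, z up. Blind D-bore on the axis from below, 20 mm deep, 15 mm across, its flat 2.5 mm from the axis on the +x side. White line on the bar's +x half points to the flat. 35 to 70 g.
- shaft_tip (a point): top centre of the upright brass D-shaft, 18 mm above the lamp base: diameter 14 mm, flat 2 mm from the axis, top 3 mm stepped down to 86 percent as lead-in. x: outward direction of the flat (knob's x must point the same way, play about 0.15 rad); z up. A short red line on the tip lies along x. The shaft turns stiffly (0.03 N m), as a dimmer does; its final angle does not matter
- dial (a point): point on the shaft's axis level with the lamp base's flat top, 30 mm above the desk. The knob is home when its underside is flush here, on the rigid base top. Pressing with 12 to 20 N in all holds it home; let go, it springs up. Axes as the lamp base, z up
- collar: orange spring collar round the shaft, outer diameter 26 mm, hole 16 mm, top 6 mm above this origin, which lies on the shaft's axis, level with the base's top at rest. It moves straight down only: pushes back with 3 N when first touched, 9 N when its top is flush with the base (6 mm down); sinks no more than 7 mm
- lever (a joint): angle (rad) of the isolating lever, a flat steel arm turning about a vertical pivot on the lamp base; 0 to 1.75, grows counter-clockwise from above; starts at 0 to 0.5. Red-marked notch at 1.40: a spring ball drops between two bumps with crests at about 1.27 and 1.53 and holds it there; elsewhere friction (about 1 N at the grip) holds it. Crossing a crest takes 3 to 5 N at the grip
- lever_pivot (a point): on the lever's pivot axis, level with the lamp base's top, axes as the lamp base; the grip pin moves on a 55 mm circle about it. In these axes the arm points 2.269 rad counter-clockwise from x at joint 0 (towards the robot and the shaft's side) and swings away from the shaft as the joint grows
- lever_grip (a point): on the axis of the lever's black upright grip pin, 64 mm above the desk. Pin: diameter 14 mm, from 44 to 76 mm above the desk, 55 mm from the pivot. x points outward along the arm
- notch (a point): where the grip pin's axis is when the lever is in the notch, 58 mm above the desk. A red bar 14 mm long is painted radially on the lamp base there, its centre 72 mm from the pivot
- lamp: chrome desk lamp, fixed: base 150 mm along x, 250 mm along y, 30 mm high, origin at the centre of its underside. A 12 mm stem rises from x +50, y -100 mm and leans away to -y; the lamp head, 28 mm thick, is about 320 mm above the desk, from y -190 to -360 mm
- coaster: round blue ceramic coaster, diameter 100 mm, 8 mm thick, loose, origin at the centre of its underside; the knob stands on it; it may shift
- organizer: translucent four-day pill organizer, 36 by 130 mm (long along its y), 25 mm high, loose, origin at the centre of its underside; not to be disturbed
- pill_bottle: empty white pill bottle, diameter 48 mm, 85 mm high, loose, origin at the centre of its underside; not to be disturbed
- pen_cup: empty wooden pen cup, rim diameter 76 mm, 100 mm high, loose, origin at the centre of its underside; not to be disturbed

How it is judged:
By the outcome, as a careful person would: the job done as asked, in the order asked, and still so for the second after the job is handed in, while the arm keeps its last pose, push and grip.
It also fails if it takes over 51 s, if anything falls off the work surface, if the arm or the gripper's body presses on something with over 40 N, if the wrist force passes 120 N, or if a joint passes its speed limit or range.

## Working session

There is one attempt and no reset: what is moved stays moved. The work goes in short steps, each a Python script; the robot and the scene stay as the last script left them, time stands still between calls to the robot, and variables do not carry over. Pictures are saved under pics/ and viewed, at most 10 in all, crops included, and the job is handed in when it is done.

```bash
ls; mkdir -p pics; cat > h.py <<'E'
import numpy as np, cv2
from workcell import robot, move_gripper, get_image, workorder
def K(d):
    f=d["image"].shape[0]/2/np.tan(np.radians(d["fov_y"])/2)
    return np.array([[f,0,d["cx"]],[0,f,d["cy"]],[0,0,1.]])
def ray(d,px):
    px=np.asarray(px,float).reshape(-1,1,2)
    n=cv2.undistortPoints(px,K(d),np.array(d["D"],float)).reshape(-1,2)
    R=np.array(d["R"]);t=np.array(d["t"])
    v=np.c_[n,np.ones(len(n))]@R
    return -R.T@t, v
def plane(d,px,z):
    c,v=ray(d,px); return c+v*((z-c[2])/v[:,2])[:,None]
def proj(d,X):
    R=np.array(d["R"]);t=np.array(d["t"],float)
    return cv2.projectPoints(np.asarray(X,float).reshape(-1,1,3),cv2.Rodrigues(R)[0],t,K(d),np.array(d["D"],float))[0].reshape(-1,2)
def save(d,n): cv2.imwrite(f"pics/{n}.png",d["image"][...,::-1])
E
python3 - <<'E'
from h import *
import pickle
for n in("scene","top"):
    d=get_image(n); save(d,n+"0"); pickle.dump(d,open(n+"0.pkl","wb"))
    R=np.array(d["R"]);print(n,d["fov_y"],d["cx"],d["cy"],d["D"],-R.T@np.array(d["t"]),R[2])
print(robot.grip_depth,robot.current_time_s(),robot.current_orientation())
E
```

```text
pics
scene 47.05395841200321 271.4686244623558 205.70932350403694 [0.02637592 0.         0.         0.         0.        ] [984.38444515 540.99177906 747.85203523] [-0.40405976 -0.52345533 -0.75015347]
top 46.63951015865784 280.99286903193786 205.7511080115768 [-0.17931039  0.          0.          0.          0.        ] [ 407.75579122   59.77818455 1107.13790033] [ 0.21708567  0.00139672 -0.97615156]
18.700000000000003 0.1 [-3.19777582e-04  2.09320174e-01  9.77846643e-01 -9.51534563e-04]
```

View pics/scene0.png

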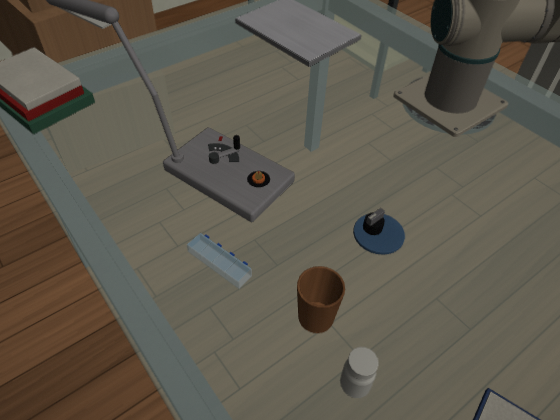

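View pics/top0.png

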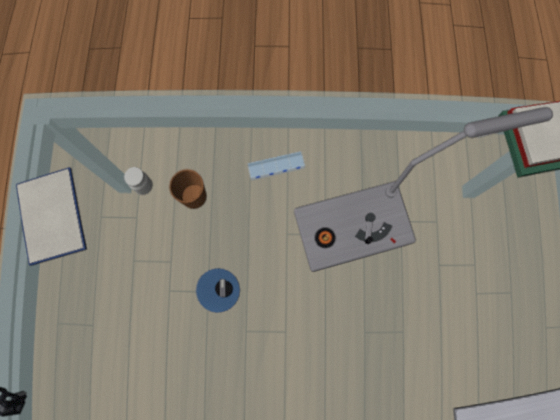

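```bash
python3 - <<'E'
from h import *
import pickle
T=pickle.load(open("top0.pkl","rb"));S=pickle.load(open("scene0.pkl","rb"))
def crop(d,x,y,w,h,k): return cv2.resize(d["image"][y:y+h,x:x+w,::-1],None,fx=k,fy=k,interpolation=cv2.INTER_CUBIC)
a=np.hstack([crop(T,290,180,130,95,3),crop(S,160,125,135,95,3)])[:, :795]
b=np.hstack([crop(T,190,260,66,52,6),crop(S,346,200,66,52,6)])
b=np.pad(b,((0,0),(0,a.shape[1]-b.shape[1]),(0,0)))[:600-a.shape[0]]
cv2.imwrite("pics/c1.png",np.clip(np.vstack([a,b])*1.5,0,255).astype(np.uint8))
for z in (0,30): print(z,plane(T,[[455,405],[303,199]],z).round(),plane(S,[[360,38],[237,22],[315,150]],z).round())
E
```

```text
0 [[ 199. -338.    0.]
 [ 671.   10.    0.]] [[ -30. -359.    0.]
 [ 215. -649.    0.]
 [ 398.  -59.    0.]]
30 [[ 204. -328.   30.]
 [ 664.   12.   30.]] [[  11. -323.   30.]
 [ 246. -601.   30.]
 [ 422.  -35.   30.]]
```

View pics/c1.png

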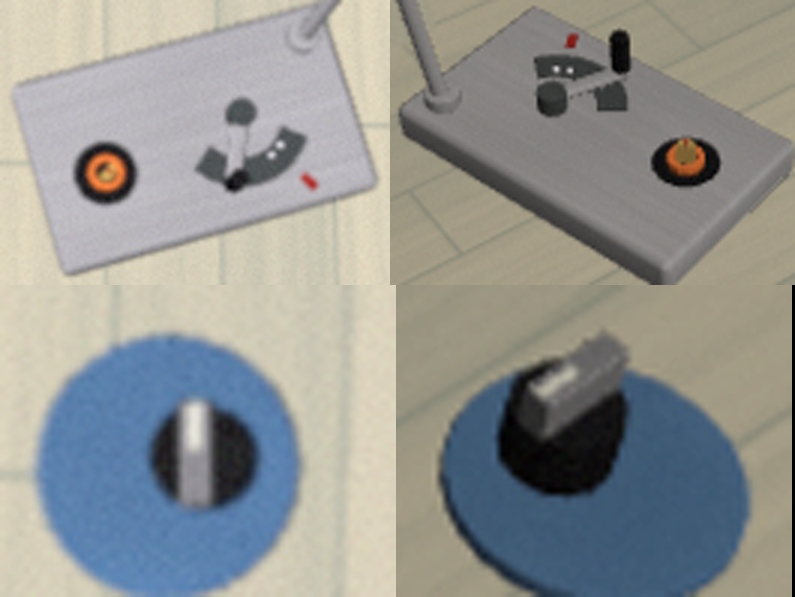

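```bash
python3 - <<'E'
from h import *
import pickle
D={}
for n in("top","scene"):
    ims=[get_image(n) for _ in range(6)]
    d=ims[0]; d["image"]=np.mean([i["image"].astype(float) for i in ims],0); D[n]=d
    print(n,np.std([i["image"] for i in ims],0).mean())
pickle.dump(D,open("avg.pkl","wb"))
T,S=D["top"],D["scene"]
def crop(d,x,y,w,h,k,g=1.6): return np.clip(cv2.resize(d["image"][y:y+h,x:x+w,::-1],None,fx=k,fy=k,interpolation=cv2.INTER_CUBIC)*g,0,255)
cv2.imwrite("pics/c2.png",np.hstack([crop(T,315,227,22,22,18),crop(S,247,167,22,22,18)]))
def hsv(d): return cv2.cvtColor(np.clip(d["image"],0,255).astype(np.uint8),cv2.COLOR_RGB2HSV)
def blobs(name,d,m,win,mn=3):
    x,y,w,h=win; z=np.zeros(m.shape,np.uint8); z[y:y+h,x:x+w]=m[y:y+h,x:x+w]
    n,l,s,c=cv2.connectedComponentsWithStats(z)
    for i in range(1,n):
        if s[i,4]>=mn: print(name,s[i].tolist(),c[i].round(2).tolist())
for n,d,wl,wc in(("top",T,(290,180,130,95),(190,260,60,60)),("scene",S,(160,125,140,95),(346,200,66,60))):
    H=hsv(d); h,s,v=[H[...,i].astype(int) for i in range(3)]
    blobs(n+" orange",d,((h>5)&(h<25)&(s>130)).astype(np.uint8),wl)
    blobs(n+" red",d,(((h<=4)|(h>174))&(s>110)).astype(np.uint8),wl)
    blobs(n+" dark",d,(v<50).astype(np.uint8),wl)
    blobs(n+" blue",d,((h>95)&(h<125)&(s>100)).astype(np.uint8),wc,20)
    blobs(n+" kdark",d,(v<45).astype(np.uint8),wc,20)
    print(v[200:215,300:330].mean() if n=="top" else '')
# lamp corners in top: low saturation region
H=hsv(T); m=((H[...,1]<38)&(H[...,2]>60)).astype(np.uint8)
cv2.imwrite("pics/m.png",m*255)
z=np.zeros_like(m); z[178:280,288:422]=m[178:280,288:422]
z=cv2.morphologyEx(z,cv2.MORPH_OPEN,np.ones((3,3),np.uint8))
c=max(cv2.findContours(z,0,2)[0],key=cv2.contourArea); r=cv2.minAreaRect(c); print(r)
P=plane(T,cv2.boxPoints(r),30); print(P.round(1),np.linalg.norm(np.diff(P,axis=0),axis=1))
E
```

```text
top 1.137725364135723
scene 0.5126456420052712
top orange [318, 230, 15, 15, 156] [324.79, 237.09]
top red [391, 238, 4, 5, 10] [392.7, 239.9]
top dark [315, 228, 20, 20, 146] [324.62, 237.67]
top dark [365, 237, 9, 7, 41] [369.02, 239.68]
top blue [197, 269, 42, 43, 1165] [216.43, 290.41]
top kdark [216, 282, 3, 13, 31] [217.19, 288.0]
top kdark [226, 282, 6, 14, 71] [228.2, 288.41]
128.96444444444444
scene orange [252, 171, 13, 13, 135] [258.16, 177.53]
scene red [219, 136, 4, 5, 15] [220.2, 138.07]
scene dark [233, 135, 7, 15, 90] [236.2, 141.91]
scene dark [208, 144, 23, 8, 116] [218.08, 146.9]
scene dark [209, 152, 10, 12, 99] [213.49, 157.75]
scene dark [228, 152, 11, 10, 86] [233.38, 157.17]
scene dark [172, 159, 2, 2, 3] [172.33, 159.67]
scene dark [164, 164, 86, 56, 434] [206.43, 192.06]
scene dark [247, 171, 23, 16, 168] [257.89, 179.85]
scene blue [354, 215, 50, 39, 1214] [380.11, 236.43]
scene kdark [363, 213, 22, 22, 290] [372.77, 225.51]
scene kdark [354, 234, 13, 16, 21] [359.0, 242.29]

((354.5, 228.5), (101.0, 133.0), 90.0)
[[ 712.8   46.2   30. ]
 [ 718.4 -264.3   30. ]
 [ 484.2 -254.    30. ]
 [ 482.4   43.5   30. ]] [310.5460692  234.46705755 297.56131532][ WARN:0@5.692] global loadsave.cpp:1063 imwrite_ Unsupported depth image for selected encoder is fallbacked to CV_8U.
```

View pics/c2.png

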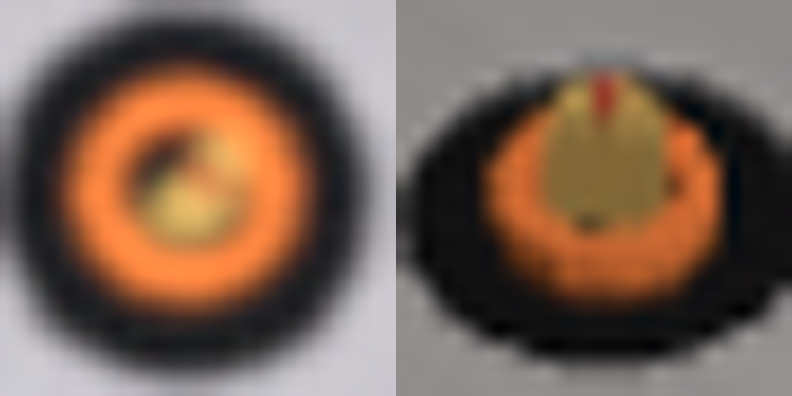

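```bash
python3 - <<'E'
from h import *
import pickle
D=pickle.load(open("avg.pkl","rb")); T,S=D["top"],D["scene"]
def tri(a,b):
    c1,v1=ray(T,[a]);c2,v2=ray(S,[b]); A=np.c_[v1[0],-v2[0]]; k=np.linalg.lstsq(A,c2-c1,rcond=None)[0]
    p=c1+v1[0]*k[0];q=c2+v2[0]*k[1]; return ((p+q)/2).round(1),np.linalg.norm(p-q).round(1)
def rgb(d): return [d["image"][...,i] for i in range(3)]
def cen(d,m,win,w=None):
    x,y,W,H=win; q=np.zeros(m.shape); q[y:y+H,x:x+W]=(m if w is None else m*w)[y:y+H,x:x+W]
    yy,xx=np.nonzero(q); k=q[yy,xx]; p=np.c_[xx,yy]; mu=np.average(p,axis=0,weights=k)
    C=np.cov(p.T,aweights=k); e,V=np.linalg.eigh(C); return mu,V[:,1],np.sqrt(e),len(k)
# collar: fit ellipse to black recess + orange -> contour of (dark|orange)
for n,d,win in(("top",T,(312,225,26,26)),("scene",S,(244,165,28,26))):
    r,g,b=rgb(d); o=((r-b>60)).astype(float); mu,*_=cen(d,o,win)
    x,y,W,H=win; z=np.zeros(o.shape,np.uint8); z[y:y+H,x:x+W]=o[y:y+H,x:x+W]
    c=max(cv2.findContours(z,0,1)[0],key=cv2.contourArea); hull=cv2.convexHull(c)
    e=cv2.fitEllipse(hull); print(n,"collar",mu,e, [plane(d,[e[0]],h)[0].round(1) for h in(30,33,36)])
    x,y,W,H=win; z[:]=0; z[y:y+H,x:x+W]=((r<100*1)&(r<70))[y:y+H,x:x+W]
    hull=cv2.convexHull(np.vstack(cv2.findContours(z,0,1)[0])); e=cv2.fitEllipse(hull); print("   recess",e,plane(d,[e[0]],30)[0].round(1))
# red line on tip
for n,d,win in(("top",T,(321,232,9,9)),("scene",S,(277-22,170,10,6))):
    r,g,b=rgb(d); x,y,W,H=win
    print(n,"r/g\n",(r/(g+1))[y:y+H,x:x+W].round(1)); print(g[y:y+H,x:x+W].round(0).astype(int))
for n,d,win in(("top",T,(386,234,14,12)),("scene",S,(214,132,13,12))):
    r,g,b=rgb(d); w=np.clip(r-g-35,0,None); mu,v,*_=cen(d,(w>0)*1.,win,w); print(n,"bar",mu,plane(d,[mu],30)[0].round(1),v)
# pin/pivot
r,g,b=rgb(T); x,y=355,205
print("top pin/pivot g"); print(g[206:246:1,360:378].round(0).astype(int))
# knob bar
for n,d,win in(("top",T,(214,278,20,20)),("scene",S,(362,206,26,32))):
    r,g,b=rgb(d); m=((b-r<18)&(g>75)).astype(float); mu,v,sd,N=cen(d,m,win); print(n,"kbar",mu,v,sd,N,plane(d,[mu,mu+v*5],50).round(1))
    m=(g>150 if n=="top" else g>130); 
    x,y,W,H=win; print(g[y:y+H,x:x+W].round(0).astype(int)) if n=="scene" else 0
for n,d,win in(("top",T,(190,262,60,56)),("scene",S,(346,205,66,55))):
    r,g,b=rgb(d); x,y,W,H=win; z=np.zeros(r.shape,np.uint8); z[y:y+H,x:x+W]=(b-r>25)[y:y+H,x:x+W]
    e=cv2.fitEllipse(cv2.convexHull(np.vstack(cv2.findContours(z,0,1)[0]))); print(n,"coaster",plane(d,[e[0]],7)[0].round(1),e)
E
```

```text
top collar [324.91803279 237.13114754] ((324.8482971191406, 237.14486694335938), (12.233409881591797, 12.79310131072998), 135.30751037597656) [array([576.8, -37.9,  30. ]), array([576.3, -37.6,  33. ]), array([575.8, -37.3,  36. ])]
   recess ((324.6051940917969, 237.39479064941406), (19.969694137573242, 20.14071273803711), 135.0) [576.2 -37.3  30. ]
scene collar [258.171875 178.15625 ] ((258.1462707519531, 177.3294219970703), (10.18260669708252, 12.463802337646484), 92.05984497070312) [array([572.9, -39.7,  30. ]), array([574.7, -37.3,  33. ]), array([576.4, -34.8,  36. ])]
   recess ((258.195556640625, 178.61187744140625), (16.864322662353516, 23.113712310791016), 89.06110382080078) [575.  -36.6  30. ]
top r/g
 [[1.8 1.9 1.9 1.9 1.9 1.9 1.9 1.8 1.7]
 [1.9 1.9 1.9 1.9 1.9 1.8 1.8 1.8 1.8]
 [1.8 1.9 1.9 1.9 1.7 1.5 1.5 1.7 1.8]
 [1.9 1.8 1.7 1.5 1.5 1.4 1.3 1.5 1.8]
 [1.8 1.7 1.2 1.3 1.5 1.5 1.4 1.5 1.7]
 [1.9 1.6 1.2 1.2 1.3 1.5 1.5 1.5 1.8]
 [1.8 1.6 1.3 1.2 1.2 1.3 1.3 1.5 1.8]
 [1.8 1.7 1.4 1.2 1.2 1.2 1.4 1.7 1.9]
 [1.9 1.8 1.6 1.5 1.4 1.5 1.7 1.8 1.9]]
[[ 52  70  79  82  82  82
[... 7312 characters left out ...]
 59  59  59  60  57  53  42  20   6   8   9   6   8  18  30  29  51
   60  60  59  59  60  60  60  60]
 [ 60  59  60  60  59  60  60  58  54  52  53  52  42  51  53  54  54  59
   60  60  60  59  60  60  60  60]
 [ 59  60  59  59  60  60  60  59  60  59  61  60  58  60  60  60  59  59
   60  60  60  60  60  60  60  59]
 [ 60  60  60  60  60  61  60  60  60  61  60  60  60  60  60  60  59  60
   60  60  60  59  60  59  59  58]]
top coaster [456.6 201.3   7. ] ((217.451416015625, 289.94793701171875), (42.801483154296875, 43.47876739501953), 24.82970428466797)
scene coaster [458.1 205.    7. ] ((378.9903869628906, 233.13925170898438), (38.421104431152344, 51.25122833251953), 107.95539093017578)
```

```bash
python3 - <<'E'
from h import *
import pickle
D=pickle.load(open("avg.pkl","rb")); T,S=D["top"],D["scene"]
def az(p): q=p[1]-p[0]; return np.arctan2(q[1],q[0]).round(3)
print("flat az scene",[az(plane(S,[[258.1+e,171],[258.1,173.5]],48)) for e in(-.3,0,.3)],"top",az(plane(T,[[327,237.5],[324.5,235]],48)))
print("tip",plane(S,[[258.1,171],[258,173.5]],48).round(1), proj(S,[575.8,-37.1,48]),proj(T,[575.8,-37.1,48]))
for z in(48,52,56): print("cap",z,plane(T,[[369.8,216.8]],z)[0].round(1),plane(S,[[213.3,155]],z)[0].round(1))
print("pin",plane(T,[[369.8,239]],76).round(1),plane(S,[[236.5,138]],76).round(1),plane(S,[[236.2,142.4]],60).round(1))
print("knob in scene",proj(S,[[460,186.3,50],[479,187,50],[441,185.7,50]]).round(1))
print(proj(T,[[460,186.3,50]]))
c=np.array([571,-191.1])
def ang(p): return p[1]-p[0]
E
```

```text
flat az scene [np.float64(1.032), np.float64(0.948), np.float64(0.863)] top 0.785
tip [[572.6 -40.1  48. ]
 [577.  -34.3  48. ]] [[257.69391718 172.46749123]] [[325.23871809 236.31436373]]
cap 48 [ 621.  -137.1   48. ] [ 621.5 -135.2   48. ]
cap 52 [ 620.2 -136.4   52. ] [ 623.5 -131.3   52. ]
cap 56 [ 619.4 -135.6   56. ] [ 625.6 -127.4   56. ]
pin [[ 566.6 -130.8   76. ]] [[ 568.2 -124.2   76. ]] [[ 566.8 -128.5   60. ]]
knob in scene [[375.3 213.4]
 [368.4 218.2]
 [382.2 208.8]]
[[221.88032606 287.59144079]]
```

```bash
cat >> h.py <<'E'
from scipy.spatial.transform import Rotation
def down(th):  # tool z down, tool y at azimuth th
    y=np.array([np.cos(th),np.sin(th),0]);z=np.array([0,0,-1.]);x=np.cross(y,z)
    q=Rotation.from_matrix(np.c_[x,y,z]).as_quat(); return [q[3],q[0],q[1],q[2]]
def best(cands,pos):
    ok=[(abs(q[5]),c) for c in cands for q in [robot.inverse_kinematics(pos,down(c))] if q is not None]
    return min(ok)[1]
C=np.array([621,-136.5])
def pin(phi,z): return [C[0]+55*np.cos(phi),C[1]+55*np.sin(phi),z]
E
python3 - <<'E'
from h import *
p0,p1=3.022,3.965
th=best([(p0+p1)/2+np.pi/2,(p0+p1)/2-np.pi/2],pin(3.5,120))-(p0+p1)/2
print("off",th)
for p in(p0,p1): print(robot.inverse_kinematics(pin(p,48),down(p+th)))
move_gripper(0.5,40)
robot.goto(pin(p0,130),down(p0+th)); print(robot.current_time_s())
print(robot.line_to(pin(p0,48),rate=120,guard=8),robot.current_eef_pos())
move_gripper(0.0,40); print(robot.current_opening(),robot.current_gripper_force(),robot.current_wrist_force(),robot.current_time_s())
for p in np.linspace(p0,p1,9)[1:]:
    robot.line_to(pin(p,48),down(p+th),rate=60); f=np.array(robot.current_wrist_force()); print(round(p,3),round(f[:2]@[-np.sin(p),np.cos(p)],2),f.round(1))
print(robot.current_time_s())
d=get_image("top");save(d,"lev_t");e=get_image("scene");save(e,"lev_s")
E
```

```text
off -1.5707963267948966
[-0.33673545  0.35637577 -0.33675854  0.87766201  0.         -0.2171428 ]
[-0.40018239  0.39987803 -0.27066217  0.90025612  0.         -1.22358973]
3.9167
False [ 567.03887921 -130.07390056   48.58783404]
0.14953918947625686 38.97319972515106 [-0.89887589  0.73595525  4.13535469] 5.1167
3.14 0.57 [-0.6 -0.6  5.9]
3.258 -0.56 [-1.1  0.4  5.7]
3.376 -0.22 [-0.6  0.1  5.8]
3.494 0.17 [-0.6 -0.4  5.5]
3.611 -0.86 [-1.9 -0.   6.3]
3.729 -1.89 [-1.8  1.1  6.4]
3.847 0.23 [-1.  -1.1  6.5]
3.965 -1.36 [-2.6 -0.8  7.5]
7.25
```

```bash
python3 - <<'E'
from h import *
f=lambda:np.array(robot.current_wrist_force()).round(1)
move_gripper(0.5); print(f())
p=3.965
robot.line_to(pin(p,120),rate=200); print(f())
th=best([p0+np.pi for p0 in(0.03,)]+[0.03],[460,186,120]); print(th)
robot.goto([460,186.3,120],down(th)); print(robot.current_time_s(),f())
ims=[];S=get_image("scene");T=get_image("top")
def crop(d,x,y,w,h,k): return cv2.resize(d["image"][y:y+h,x:x+w,::-1],None,fx=k,fy=k,interpolation=cv2.INTER_CUBIC)
cv2.imwrite("pics/c3.png",np.hstack([crop(T,345,195,65,65,6),crop(S,190,120,65,65,6)]))
print(proj(T,[pin(3.965,76)]),proj(S,[pin(3.965,76)]))
E
```

```text
[ 0.7 -0.   0.2]
[-0.2 -0.1 -0.1]
3.171592653589793
9.6833 [-0.  -0.5 -0.6]
[[390.60147358 231.42814725]] [[216.86554713 127.71908157]]
```

View pics/c3.png

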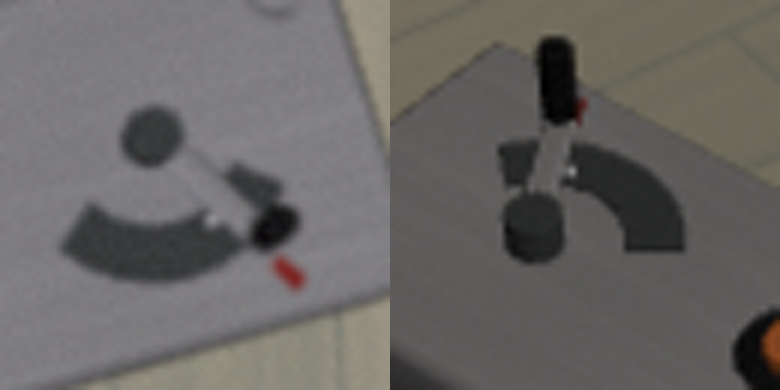

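```bash
python3 - <<'E'
from h import *
import pickle
D=pickle.load(open("avg.pkl","rb"))
m=plane(D["top"],[[380,231.7],[384,228.7]],32); print(m.round(1))
for q in m: print("bump ang",np.arctan2(q[1]+136.5,q[0]-621)%(2*np.pi),np.hypot(q[1]+136.5,q[0]-621))
# bump centroids (bright)
for n,win in(("top",(374,224,16,14)),("scene",(208,142,18,10))):
    g=D[n]["image"].mean(2);x,y,W,H=win; s=g[y:y+H,x:x+W]; yy,xx=np.unravel_index(np.argsort(s.ravel())[-6:],s.shape); print(n,np.c_[xx+x,yy+y,s[yy,xx]].round(0).tolist())
for n in("top","scene"):
    d=get_image(n); g=d["image"].astype(int).max(2); m=(g<38).astype(np.uint8)
    x,y,W,H=(380,222,20,20) if n=="top" else (208,122,18,22)
    z=np.zeros_like(m); z[y:y+H,x:x+W]=m[y:y+H,x:x+W]
    k,l,s,c=cv2.connectedComponentsWithStats(z); i=1+s[1:,4].argmax(); P=plane(d,[c[i]],60)[0]
    print(n,s[i],c[i],P.round(1),np.arctan2(P[1]+136.5,P[0]-621)%(2*np.pi),np.hypot(P[1]+136.5,P[0]-621))
E
```

```text
[[ 590.2 -162.6   32. ]
 [ 597.2 -172.    32. ]]
bump ang 3.8452259399182815 40.33422238151843
bump ang 4.121292911747997 42.694378093962506
top [[376.0, 224.0, 125.0], [378.0, 224.0, 125.0], [379.0, 224.0, 125.0], [379.0, 225.0, 126.0], [380.0, 231.0, 140.0], [383.0, 228.0, 143.0]]
scene [[225.0, 142.0, 89.0], [224.0, 142.0, 89.0], [219.0, 148.0, 115.0], [215.0, 147.0, 124.0], [215.0, 148.0, 126.0], [220.0, 148.0, 129.0]]
top [387 230   7   6  28] [390.  232.5] [ 583.9 -179.1   60. ] 3.9963577500206675 56.457299967513265
scene [215 127   6  14  75] [217.46666667 133.24      ] [ 583.1 -177.4   60. ] 3.9643860547834704 55.75387959345804
```

```bash
python3 - <<'E'
from h import *
f=lambda:np.array(robot.current_wrist_force()).round(1)
move_gripper(0.7,20)
print(robot.line_to([460,186.3,31],rate=150,guard=6),robot.current_eef_pos())
move_gripper(0.0,20); print("x-close",robot.current_opening(),f())
move_gripper(0.7); robot.line_to([460,186.3,66],rate=150)
for s in(1,-1): print(s,[robot.inverse_kinematics(p,down(a+s*np.pi/2)) for p,a in(([460,186,60],.03),([576,-37,80],.92))])
T=get_image("top");save(T,"k1")
r,g,b=[T["image"][...,i].astype(float) for i in range(3)]
print(robot.current_time_s())
E
```

```text
False [460.57983613 186.473154    31.4730239 ]
x-close 0.43962033735714157 [-1.  -0.2  4.6]
1 [array([ 0.25388718,  0.20967136, -0.5107836 ,  0.85034136,  0.        ,
        0.22388718]), array([-0.17613073,  0.31421439, -0.31721045,  0.93937149,  0.        ,
       -1.09613073])]
-1 [array([ 0.25388718,  0.20967136, -0.5107836 ,  0.85034136,  0.        ,
       -2.91770547]), array([-0.17613073,  0.31421439, -0.31721045,  0.93937149,  0.        ,
        2.04546193])]
12.0333
```

```bash
python3 - <<'E'
from h import *
f=lambda:np.array(robot.current_wrist_force()).round(1)
th=.03+np.pi/2
robot.line_to([460,186.3,66],down(th),rate=80)
move_gripper(0.4,70); f0=f()
print(robot.line_to([460,186.3,34],rate=80,guard=6),robot.current_eef_pos(),f0)
move_gripper(0.0,70); print(robot.current_opening(),robot.current_gripper_force(),f())
robot.line_to([460,186.3,120],rate=150); print(f(),robot.current_eef_pos())
robot.goto([575.8,-37.1,110],down(.92+np.pi/2)); robot.dwell(.2)
print(robot.current_time_s(),f(),robot.current_moment(),robot.current_eef_pos(),robot.current_opening())
T=get_image("top");S=get_image("scene")
def crop(d,x,y,w,h,k): return cv2.resize(d["image"][y:y+h,x:x+w,::-1],None,fx=k,fy=k,interpolation=cv2.INTER_CUBIC)
cv2.imwrite("pics/c4.png",np.clip(1.5*np.hstack([crop(T,285,195,80,80,5),crop(S,220,115,80,80,5)]),0,255))
E
```

```text
False [459.75885258 186.25197058  33.71834505] [-0.6  0.3 -0.1]
0.11446837695262373 69.34832811355591 [0.1 0.3 2.5]
[-0.6  0.1 -0.9] [459.2752857  186.06698357 119.30081878]
17.125 [ 0.4 -0.5 -1. ] [ 0.04458209 -0.05368626 -0.01782588] [575.45445076 -36.19915447 109.90826585] 0.11853099620708027[ WARN:0@7.728] global loadsave.cpp:1063 imwrite_ Unsupported depth image for selected encoder is fallbacked to CV_8U.
```

View pics/c4.png

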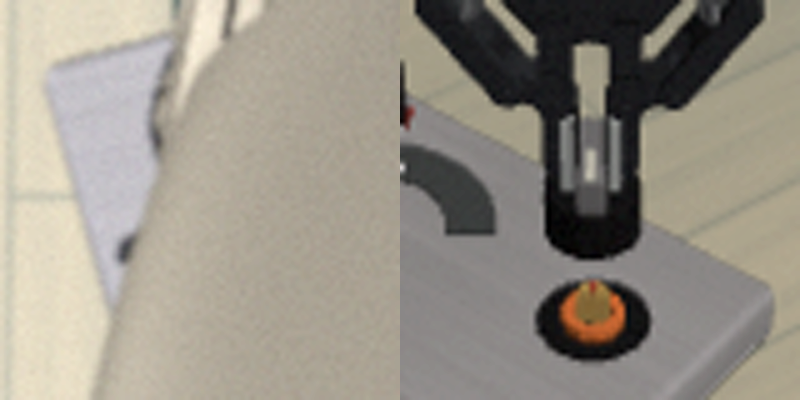

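```bash
python3 - <<'E'
from h import *
f=lambda:np.array(robot.current_wrist_force()).round(1)
x,y=576.1,-37.6
robot.line_to([x,y,79],rate=120); robot.dwell(.15); print(robot.current_eef_pos(),f())
print(robot.line_to([x,y,63],rate=25,guard=4),robot.current_eef_pos(),f(),np.round(robot.current_moment(),2),robot.current_time_s())
E
```

```text
[576.8494944  -37.68965545  79.84396916] [-0.7 -0.1 -0.3]
False [575.93941102 -37.40221379  62.74766595] [ 0.6  1.2 -2.1] [ 0.29 -0.08 -0.04] 18.575
```

```bash
python3 - <<'E'
from h import *
f=lambda:np.array(robot.current_wrist_force()).round(1)
x,y=576.1,-37.6
def rep(z): print(z,np.round(robot.current_eef_pos(),2),f(),np.round(robot.current_moment(),2),round(robot.current_opening(),3))
z=62.
while z>53:
    z-=1.0; robot.line_to([x,y,z],rate=15); robot.dwell(.15); rep(z)
    if f()[2]>13.5: break
print(robot.current_time_s())
E
```

```text
61.0 [576.06 -37.45  61.24] [-2.4  2.5  4.2] [ 0.45  0.32 -0.01] 0.121
60.0 [576.04 -37.47  60.2 ] [-1.8  2.6  4.7] [0.54 0.51 0.08] 0.118
59.0 [576.05 -37.47  59.26] [-2.1  2.4  5.5] [0.53 0.57 0.02] 0.117
58.0 [576.08 -37.44  58.42] [-2.2  2.4  6.7] [0.59 0.56 0.04] 0.118
57.0 [576.08 -37.43  57.52] [-2.8  2.9  7.3] [ 0.52  0.64 -0.02] 0.119
56.0 [576.04 -37.46  56.69] [-2.2  3.   7.7] [0.55 0.71 0.01] 0.116
55.0 [576.09 -37.42  56.6 ] [-5.2  2.9 13.8] [ 0.6   1.2  -0.02] 0.118
21.4083
```

```bash
python3 - <<'E'
from h import *
f=lambda:np.array(robot.current_wrist_force()).round(1)
def rep(*z): print(z,np.round(robot.current_eef_pos(),2),f(),np.round(robot.current_moment(),2),round(robot.current_opening(),3))
for x,y,z in((575.6,-37.3,55),(575.1,-37,55),(575.1,-37,54.6),(575.1,-37,54.3)):
    robot.line_to([x,y,z],rate=15); robot.dwell(.25); rep(x,y,z)
    if f()[2]>16: break
S=get_image("scene")
cv2.imwrite("pics/c5.png",np.clip(1.6*cv2.resize(S["image"][140:205,215:305,::-1].astype(float),None,fx=8,fy=8,interpolation=cv2.INTER_CUBIC),0,255).astype(np.uint8))
print(robot.current_time_s())
E
```

```text
(575.6, -37.3, 55) [576.08 -37.41  56.62] [-4.7  2.3 12.5] [0.47 0.96 0.03] 0.118
(575.1, -37, 55) [576.02 -37.39  56.6 ] [-3.7  1.9 12.3] [0.32 0.74 0.04] 0.12
(575.1, -37, 54.6) [576.02 -37.38  56.59] [-4.   1.5 13.1] [ 0.42  0.93 -0.01] 0.117
(575.1, -37, 54.3) [576.04 -37.35  56.58] [-4.7  2.4 14.9] [ 0.42  1.09 -0.02] 0.112
23.4583
```

View pics/c5.png

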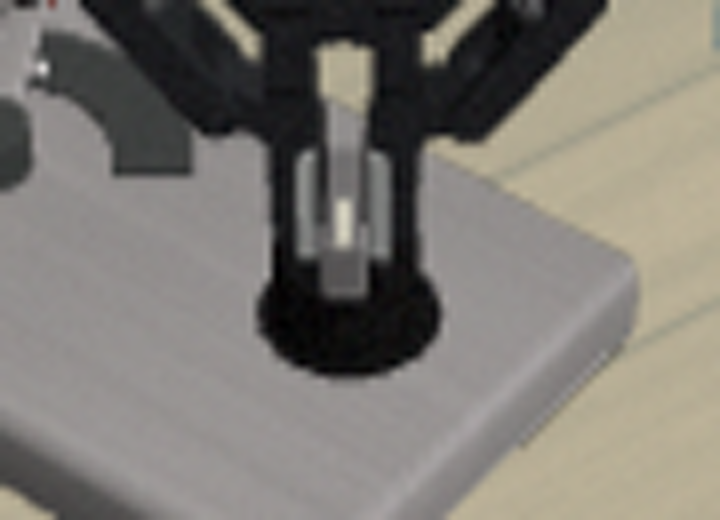

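```bash
python3 - <<'E'
from h import *
f=lambda:np.array(robot.current_wrist_force()).round(1)
def rep(*z):
    w,a,b,c=robot.current_orientation(); Z=Rotation.from_quat([a,b,c,w]).as_matrix()[:,2]
    print(z,np.round(robot.current_eef_pos(),2),f(),np.round(robot.current_moment(),2),Z.round(4))
rep()
for x,y,z in((574,-36.3,54.3),(573,-35.5,54.1),(572.2,-35,54.0),(572.2,-35,53.7)):
    robot.line_to([x,y,z],rate=15); robot.dwell(.25); rep(x,y,z)
    if f()[2]>16.5: break
print(robot.current_time_s())
E
```

```text
() [576.04 -37.38  56.58] [-5.1  2.7 15. ] [ 0.44  1.05 -0.03] [ 0.002 -0.001 -1.   ]
(574, -36.3, 54.3) [575.93 -37.28  56.55] [-2.4  1.  12.8] [ 0.18  0.62 -0.  ] [ 0.0038 -0.0023 -1.    ]
(573, -35.5, 54.1) [575.87 -37.24  56.54] [-1.4 -0.3 11.1] [-0.23  0.26  0.04] [ 0.0055 -0.0038 -1.    ]
(572.2, -35, 54.0) [575.83 -37.21  56.58] [ 1.  -2.  10.2] [-0.35  0.04 -0.01] [ 0.007  -0.0048 -1.    ]
(572.2, -35, 53.7) [575.87 -37.23  56.55] [ 0.2 -2.2 11.8] [-0.43  0.17  0.04] [ 0.007  -0.0049 -1.    ]
25.4583
```

```bash
python3 - <<'E'
from h import *
f=lambda:np.array(robot.current_wrist_force()).round(1)
for z in(53.4,53.0,52.6,52.2,51.8):
    robot.line_to([573,-36,z],rate=15); robot.dwell(.3); F=np.mean([f() for _ in range(5)],0); print(z,np.round(robot.current_eef_pos(),2),F)
    if F[2]>15.3: break
robot.dwell(.7); print(f(),robot.current_eef_pos(),robot.current_gripper_force(),robot.current_time_s())
T=get_image("scene"); g=T["image"].astype(int).max(2)[122:144,208:226]; yy,xx=np.nonzero(g<38); print("pin px",xx.mean()+208,yy.mean()+122)
E
```

```text
53.4 [575.88 -37.28  56.53] [-3.   1.7 15.9]
[-3.9  1.3 15.5] [575.84866491 -37.28066904  56.50420617] 71.35275721549988 26.7083
pin px 218.02469135802468 133.48148148148147
```

```bash
python3 -c "
from h import *
print(workorder.sign_off())"
```

```text
the job is handed in; nothing more can be done
None
```

The job is handed in at about 27 s: the lever measures as sitting in its red notch, and the knob is on the D-shaft, down against the base as far as I can tell, still gripped and pressed with about 16 N; the arm was not sent near the organizer, bottle or cup, but I did not re-check their positions.

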